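Draw out the drying tray with the petri dish

TASK

The tape roll lies in the way of one tray of the drying stand: push it along the table away from the stand, clear of where that tray will reach when it is fully out (it comes out 8 cm). Then hook a fingertip behind the upright lip of the tray that carries the petri dish and draw that tray out to its stop. Lift nothing, do not pinch the lip or press on the white front plates, keep the fingers off the dish, and leave the other tray and the yellow cap as they are.

Things in the scene. Friction and masses are not known exactly. Their poses are not given: they have to be found in the camera images.
- stand: fixed low drying stand, 170 x 190 mm, grey rails 34 mm high and a grey air-outlet bar 68 mm high across its right-hand end. Origin: centre of its underside, on the table. Its x axis points from its open front end to the air bar, roughly to the robot's right (yaw -1.57 +- 0.2 rad), its y axis away from the robot, z up. Two blue trays lie side by side in it, their centre lines at y = +45 mm (far tray) and y = -45 mm (near tray), and slide out along its -x, to the robot's left
- far_tray (a joint): how far the tray farther from the robot is drawn out, m: 0 is fully in, 0.08 is the end stop; starts between 0 and 0.004. About 2.5 N of sliding friction, no spring: it stays where it is left. Tray 80 mm wide, floor 12 mm above the table, side walls to 32 mm. Along its length from the front: upright lip, an empty finger pocket 52 mm long and 74 mm wide between the inner side walls, a 3 mm cross wall 26 mm high, then the 80 mm long compartment that carries something
- near_tray (a joint): the same for the tray nearer to the robot, which is alike
- far_lip (a point): middle of the top edge of the far tray's lip, 51 mm above the table; moves with the tray, axes as the stand. The lip is a blue upright wall across the tray's open (left-hand) front end, 6 mm thick, 80 mm wide: its inner face lies 3 mm towards +x of this point and the finger pocket begins there. A thin white front plate (3 mm, 80 x 41 mm, top at 49 mm) covers its outer face, so that the tray begins 6 mm towards -x of this point
- near_lip (a point): middle of the top edge of the near tray's lip, 51 mm above the table; moves with the tray, axes as the stand. The lip is a blue upright wall across the tray's open (left-hand) front end, 6 mm thick, 80 mm wide: its inner face lies 3 mm towards +x of this point and the finger pocket begins there. A thin white front plate (3 mm, 80 x 41 mm, top at 49 mm) covers its outer face, so that the tray begins 6 mm towards -x of this point
- dish: clear round petri dish with a white filter disc, 68 mm across, 12 mm high, lying loose in the compartment of one of the two trays; origin: centre of its underside
- tin: small round tin with white lid and orange label, 38 mm across, 27 mm high, standing loose in the compartment of the other tray; origin: centre of its underside
- tape: roll of tan tape lying flat on the table in the way of the dish's tray, 35 mm or more in front of its lip, 69 mm outer diameter, about 46 mm hole, 19 mm high, origin: centre of its underside. Loose, slides easily
- cap: yellow screw cap, 34 mm across, 13 mm high, lying loose on the table in front of the other tray; to be left alone; origin: centre of its underside
- tower_a: fixed clear filter tower on the table to the right of the work, 113 mm wide, 364 mm high, never moves; origin: centre of its underside. It stands between the arm's start and the work: pass above it or on the robot's side of it. A second, like tower stands about 0.2 m behind and to the right of it

How it is judged:
By the outcome, as a careful person would: the job done as asked, in the order asked, and still so for the second after the job is handed in, with the robot touching nothing.
It also fails if it takes over 48 s, if anything falls off the work surface, if the arm or the gripper's body presses on something with over 40 N, if the wrist force passes 120 N, or if a joint passes its speed limit or range.

ROBOT

A 6-joint arm with a two-finger parallel gripper is mounted at the origin on a cart in front of the work surface, level with it; the furniture and walls round the work are solid. World frame = base frame: x ahead of the robot, y to its left, z up, the work surface at z = 0. Lengths are in m, angles in rad, forces in N, time in s.
With the tool pointing down it reaches from about 0.325 to 0.9 m from the base axis. Payload 6.1 kg.
Tool frame: the origin (TCP) lies midway between the tips of the shut fingers; the grasp point (between the pads) lies 19 mm behind it; x points along the fingers, y is the direction in which the jaws open and shut, and the axes are right-handed (so a half turn about x gives the same grasp; the last joint's range is limited). The gripper opens to 85 mm and grips with 20 to 120 N. Pads are 22 mm wide; open, the fingers measure 114 mm over their backs; the gripper's body (76 mm by 85 mm) begins 54 mm behind the grasp point. The pads swing forward as they close: fully open they stand 13 mm farther back than shut.
Start: joints at [-1.329, 0.22, 1.526, -0, 1.395, -0.126], TCP at [0.225, -0.583, 0.231] pointing down, gripper open.
Joint ranges: [-2.98, 2.98], [-0.91, 2.08], [0.09, 2.57], [-1.24, 4.39], [0.2, 2.65], [-2.68, 2.68]. Speed limits (rad/s): [2.57, 2.57, 3.01, 3.14, 3.14, 3.14].

INTERFACE

Orientations are given as [roll, pitch, yaw] about the fixed x, y, z axes, in that order (R = Rz(yaw) Ry(pitch) Rx(roll)).
In Python, from plant import movep, move_l, set_joints, gripper_to, hold, inverse_kinematics, observe, get_image, get_calibration, Unreachable, job_done gives the robot as it stands. Calls block until the motion is done:
- movep(position, orientation): joint-space move of the TCP to a pose.
- move_l(position, feed=0.15, rotation=None, max_force=None): straight line of the TCP; rotation=None keeps the orientation; feed is the mean speed in m/s. With max_force (N) it stops when the force on the tool has changed by that much, and returns True; else False.
- set_joints(angles): joint-space move.
- gripper_to(opening, f_grip=None): finger opening in m; f_grip is the grip in N (None keeps the last); returns when the fingers have stopped.
- hold(seconds).
- inverse_kinematics(position, orientation): joint angles nearest the present ones, or None.
- observe(): the state.
- get_image(name): name is "scene" or "top" or "wrist"; returns (picture, depth): 480x640x3 uint8, red, green, blue; 480x640 float32, m along the optical axis (not along the pixel's ray), 0 where there is no reading.
- get_calibration(name): a dict with "intrinsics" (3x3 intrinsics, pixels), "world_from_camera" (4x4, takes a point from camera to world coordinates). Camera axes: x right, y down, z forward; pixel columns grow to the right and rows downward; lengths in m; the calibration is good to about 2 mm. A picture is of the moment at which its call begins: read the wrist's pose just before it. get_calibration takes no time and is no camera call; for the wrist camera it gives the pose at the moment of the call.
A pose or a line that the arm cannot do raises Unreachable and nothing moves.
- job_done(): hands the job in, once; it reports no verdict.
The state is a dict: "time_s": time; "q": joint angles; "joint_velocities": joint speeds; "joint_torque": joint torques, N m; "eef_pos": TCP position; "tcp_rot": TCP orientation; "ft_force": force on the tool from outside, world axes, zero at the start; "torque": the same for the moment, N m; "opening": finger opening in m.
Only numpy, scipy, OpenCV 4.12 (cv2) and the standard library are available. Lean on these libraries where they do the work, as an engineer would, in place of code of your own. Each camera call takes 0.05 s, during which the arm holds its last target.

## Working session

There is one attempt and no reset: what is moved stays moved. The work goes in short steps, each a Python script; the robot and the scene stay as the last script left them, time stands still between calls to the robot, and variables do not carry over. Pictures are saved under pics/ and viewed, and the job is handed in when it is done.

```bash
ls; mkdir -p pics; python3 - <<'E'
from plant import *
import cv2
for n in ("scene","top"):
    p,d=get_image(n); cv2.imwrite(f"pics/{n}0.png",p[:,:,::-1])
    import numpy as np; np.savez(f"{n}0.npz",p=p,d=d,K=get_calibration(n)["intrinsics"],T=get_calibration(n)["world_from_camera"])
    print(get_calibration(n))
o=observe();print(o["time_s"],o["eef_pos"],o["tcp_rot"],o["opening"])
E
```

```text
pics
{'intrinsics': array([[605.96164907,   0.        , 318.57194388],
       [  0.        , 605.96164907, 243.05362495],
       [  0.        ,   0.        ,   1.        ]]), 'world_from_camera': array([[-0.8657695 , -0.37067926,  0.3362143 ,  0.14270329],
       [-0.50034764,  0.65426825, -0.56708491,  0.62444156],
       [-0.00976772, -0.65918885, -0.75191399,  0.90665025],
       [ 0.        ,  0.        ,  0.        ,  1.        ]])}
{'intrinsics': array([[485.04038637,   0.        , 323.15193676],
       [  0.        , 485.04038637, 241.64383861],
       [  0.        ,   0.        ,   1.        ]]), 'world_from_camera': array([[ 1.74209967e-02, -9.86553744e-01,  1.62506056e-01,
         3.56346381e-01],
       [-9.99844202e-01, -1.76513812e-02,  2.61304044e-05,
         6.93853354e-03],
       [ 2.84267729e-03, -1.62481193e-01, -9.86707546e-01,
         9.38112153e-01],
       [ 0.00000000e+00,  0.00000000e+00,  0.00000000e+00,
         1.00000000e+00]])}
0.1 [ 0.22457936 -0.58266021  0.23027385] [-1.67864744  1.5689922   1.83076671] 0.08550531566780054
```

View pics/scene0.png

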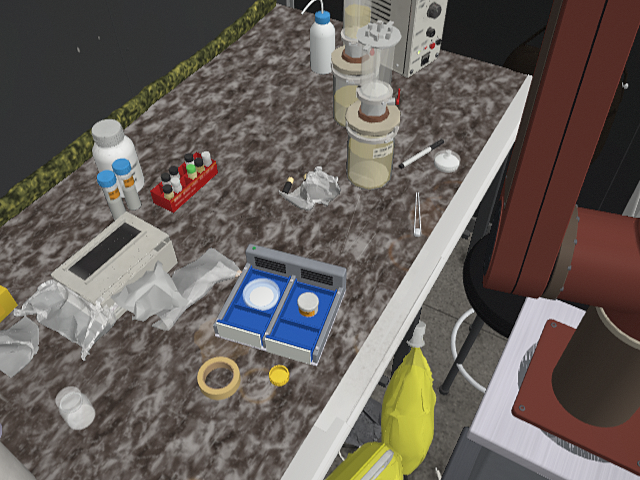

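View pics/top0.png

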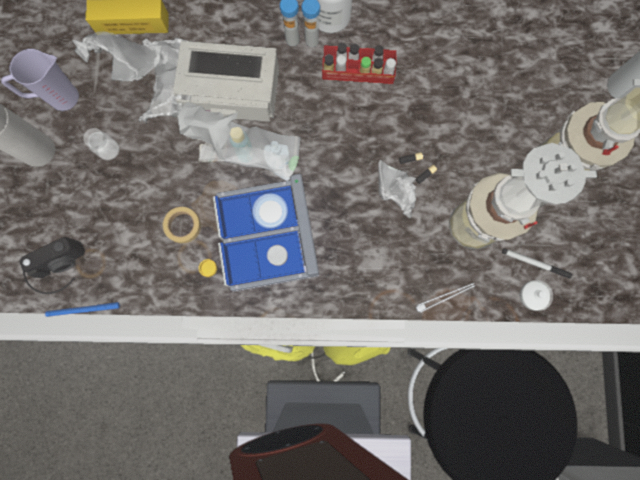

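The dish is in the far tray: in the top view it is at about (270,210), the tape at (181,225) and the cap at (207,268). Next I'll enlarge both views.

```bash
python3 - <<'E'
import cv2
p=cv2.imread("pics/top0.png")[165:305,140:330]; cv2.imwrite("pics/topc.png",cv2.resize(p,None,fx=4,fy=4,interpolation=cv2.INTER_CUBIC))
p=cv2.imread("pics/scene0.png")[235:405,185:355]; cv2.imwrite("pics/scenec.png",cv2.resize(p,None,fx=3.5,fy=3.5,interpolation=cv2.INTER_CUBIC))
E
```

```text
(no output)
```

View pics/topc.png

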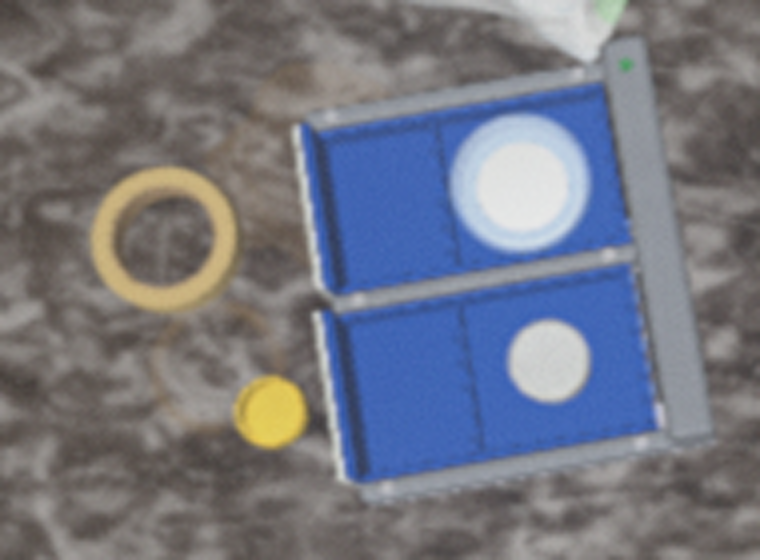

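View pics/scenec.png

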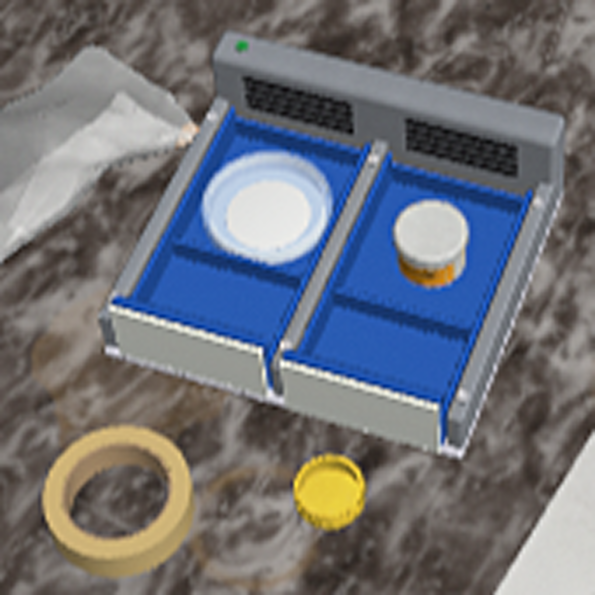

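```bash
cat > h.py <<'E'
import numpy as np
def load(n): 
    f=np.load(n); return f["p"],f["d"],f["K"],f["T"]
def atz(u,v,z,K,T):
    r=T[:3,:3]@np.linalg.inv(K)@[u,v,1]; t=T[:3,3]; return t+r*(z-t[2])/r[2]
E
python3 - <<'E'
from h import *
p,d,K,T=load("top0.npz")
def c(n,x,y,z):
    w=atz(140+x/4,165+y/4,z,K,T); 
    print(n,w.round(4)); return w
a=c("lipFar",300,124,.049);b=c("lipNear",321,293,.049); print("len",np.linalg.norm(a-b),"yaw of y axis",np.arctan2(*(a-b)[[1,0]]))
a2=c("nlipFar",318,312,.049);b2=c("nlipNear",341,480,.049)
print(np.arctan2(*(a-b2)[[1,0]]), np.linalg.norm(a-b2))
q=[c("bar",*k,.068) for k in [(608,43),(643,38),(713,437),(675,442)]]
print("len",np.linalg.norm(q[0]-q[3]),np.arctan2(*(q[0]-q[3])[[1,0]]),np.arctan2(*(q[1]-q[2])[[1,0]]))
c("tape",165,239,.019); c("tapeL",91,239,.019); c("tapeR",238,239,.019); c("cap",271,412,.013)
c("dish",520,184,.02)
c("cross",437,125,.026);c("cross",461,265,.026)
# scene
p,d,K,T=load("scene0.npz")
def s(n,x,y,z):
    w=atz(185+x/3.5,235+y/3.5,z,K,T); print("s",n,w.round(4))
s("lipFar",110,307,.049); s("lipNear",266,350,.049);s("n",282,360,.049);s("n",442,404,.049);s("tape",118,491,.019);s("cap",330,488,.013)
p,d,K,T=load("top0.npz")
print(d[165+180//4,140+380//4])
# point cloud heights of tall stuff near
vv,uu=np.mgrid[0:480,0:640]; P=np.stack([(uu-K[0,2])*d/K[0,0],(vv-K[1,2])*d/K[1,1],d],-1)@T[:3,:3].T+T[:3,3]
for n,(x,y) in dict(lip=(308,200),floor=(380,200),tape=(225,239),table=(200,400),rail=(480,100)).items():
    print(n,P[round(165+y/4),round(140+x/4)].round(4))
np.save("P.npy",P)
E
```

```text
lipFar [0.5864 0.2124 0.049 ]
lipNear [0.5057 0.1983 0.049 ]
len 0.08182222066595364 yaw of y axis 0.17300947758140536
nlipFar [0.4968 0.1992 0.049 ]
nlipNear [0.4192 0.1847 0.049 ]
0.1643817498573149 0.16944801359165965
bar [0.6228 0.067  0.068 ]
bar [0.6255 0.0508 0.068 ]
bar [0.4401 0.0147 0.068 ]
bar [0.4375 0.0318 0.068 ]
len 0.18856135437806526 0.18815476934733041 0.1922873297912617
tape [0.5359 0.2814 0.019 ]
tapeL [0.5352 0.317  0.019 ]
tapeR [0.5365 0.2462 0.019 ]
cap [0.4536 0.227  0.013 ]
dish [0.5659 0.111  0.02  ]
cross [0.593  0.1515 0.026 ]
cross [0.5244 0.1371 0.026 ]
s lipFar [0.5869 0.2179 0.049 ]
s lipNear [0.5078 0.2009 0.049 ]
s n [0.4981 0.2018 0.049 ]
s n [0.4201 0.1849 0.049 ]
s tape [0.5378 0.2851 0.019 ]
s cap [0.4545 0.2319 0.013 ]
0.94576824
lip [0.5501 0.207  0.0475]
floor [0.5582 0.1796 0.0134]
tape [0.536  0.253  0.0186]
table [4.602e-01 2.647e-01 4.000e-04]
rail [0.6044 0.1304 0.0314]
```

```bash
cat >> h.py <<'E'
from scipy.spatial.transform import Rotation as Ro
def ori(a):
    y=np.array([np.cos(a),np.sin(a),0]);x=np.array([0,0,-1.]);R=np.stack([x,y,np.cross(x,y)],1)
    return Ro.from_matrix(R).as_euler("xyz")
A=0.19
ys=np.array([np.cos(A),np.sin(A),0]); s=np.array([-np.sin(A),np.cos(A),0])
E
python3 - <<'E'
from h import *
from plant import *
P=np.load("P.npy"); m=(P[...,2]>0.1)&(P[...,2]<.4)&(P[...,1]<-.1)&(P[...,0]>.3)
Q=P[m]; print(Q[Q[:,0]<.65].min(0),Q.max(0)); 
for a in(A,A+np.pi):
  for p in ([.15,-.40,.25],[.41,0,.25],[.5,.2,.3],[.54,.23,.004],[.52,.35,.004]): 
    try:q=inverse_kinematics(p,ori(a)); print(a,p,None if q is None else np.round(q,2))
    except Exception as e: print(e)
print(observe()["q"])
E
```

```text
[ 0.49278844 -0.5032944   0.10001499] [ 0.8628135  -0.12837272  0.36642579]
0.19 [0.15, -0.4, 0.25] [-1.4  -0.29  1.99  0.    1.44 -1.59]
0.19 [0.41, 0, 0.25] [-0.19 -0.34  2.02  0.    1.45 -0.38]
0.19 [0.5, 0.2, 0.3] [ 0.23 -0.02  1.66 -0.    1.5   0.04]
0.19 [0.54, 0.23, 0.004] [ 0.27  0.4   1.77 -0.    0.97  0.08]
0.19 [0.52, 0.35, 0.004] [ 0.47  0.48  1.66 -0.    1.    0.28]
3.331592653589793 [0.15, -0.4, 0.25] [-1.4  -0.29  1.99  0.    1.44  1.55]
3.331592653589793 [0.41, 0, 0.25] None
3.331592653589793 [0.5, 0.2, 0.3] None
3.331592653589793 [0.54, 0.23, 0.004] None
3.331592653589793 [0.52, 0.35, 0.004] None
[-1.32909535e+00  2.21181970e-01  1.52752180e+00 -3.34762750e-05
  1.39469271e+00 -1.26114629e-01]<sys>:0: UserWarning: Gimbal lock detected. Setting third angle to zero since it is not possible to uniquely determine all angles.
```

```bash
python3 - 2>/dev/null <<'E'
from h import *
from plant import *
import cv2
set_joints([-1.33,-.29,1.99,0,1.44,-.126]); print(observe()["time_s"],observe()["eef_pos"])
set_joints([0.2,-.29,1.99,0,1.44,0.0]); print(observe()["time_s"],observe()["eef_pos"])
gripper_to(0.036)
movep([.53,.235,.25],ori(A)); o=observe(); print(o["time_s"],o["eef_pos"],o["tcp_rot"],o["opening"],o["ft_force"])
c=get_calibration("wrist"); p,d=get_image("wrist"); cv2.imwrite("pics/w1.png",p[:,:,::-1])
np.savez("w1.npz",p=p,d=d,K=c["intrinsics"],T=c["world_from_camera"])
E
```

```text
0.925 [ 0.17646621 -0.38930299  0.24963204]
3.0417 [0.39557977 0.15970653 0.24902504]
4.2417 [0.5294688  0.23490593 0.24921184] [-1.40620199  1.56870606 -2.78658816] 0.03613871259250311 [-0.24270547 -0.27996503 -0.94700721]
```

View pics/w1.png

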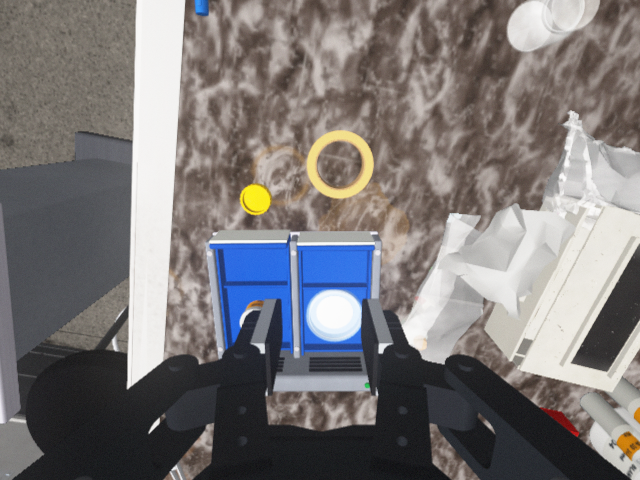

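The wrist view shows the tape at (340,164), the cap at (255,199), and the far lip from (297,238) to (378,238). It lines up with the image axes, so the yaw is good.

```bash
python3 - <<'E'
import cv2
p=cv2.imread("pics/w1.png")[120:260,200:400]; cv2.imwrite("pics/w1c.png",cv2.resize(p,None,fx=4,fy=4,interpolation=cv2.INTER_CUBIC))
E
```

```text
(no output)
```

View pics/w1c.png

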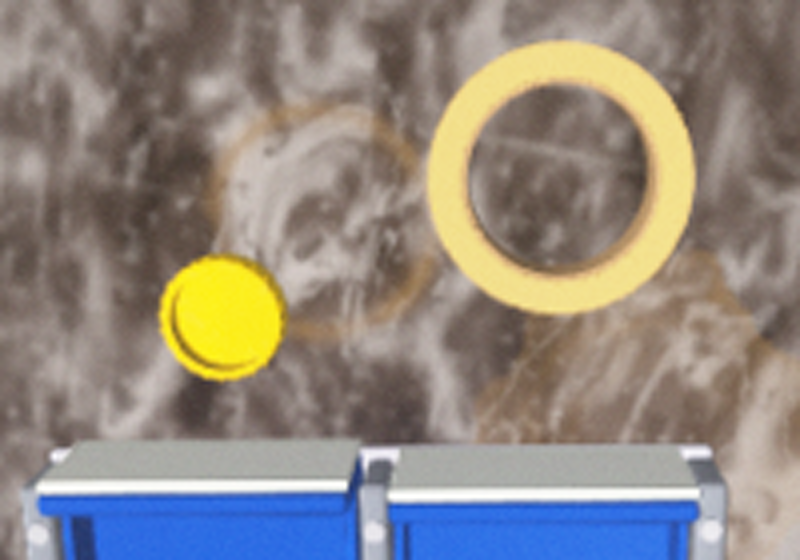

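```bash
python3 - <<'E'
from h import *
p,d,K,T=load("w1.npz")
def c(n,x,y,z):
    w=atz(200+x/4,120+y/4,z,K,T); print(n,w.round(4)); return w
a=c("f",699,499,.049);b=c("n",388,501,.049);print(np.linalg.norm(a-b),np.arctan2(*(a-b)[[1,0]]))
a=c("f",698,520,.051);b=c("n",388,522,.051);print(np.linalg.norm(a-b),np.arctan2(*(a-b)[[1,0]]))
print("inner face mid",(a+b)/2)
t=c("tape",562,177,.019);cc=c("cap",225,317,.013)
lip=(a+b)/2-3e-3*-s
for n,w in(("tape",t),("cap",cc)): print(n,(w-lip)@s,(w-lip)@ys)
print("lip",lip)
E
```

```text
f [0.5883 0.2146 0.049 ]
n [0.5102 0.1989 0.049 ]
0.07960325024554542 0.19867899418160717
f [0.5889 0.2097 0.051 ]
n [0.5112 0.194  0.051 ]
0.07927436012087771 0.1987733110749992
inner face mid [0.55006153 0.2018274  0.051     ]
tape [0.5392 0.2844 0.019 ]
cap [0.4575 0.2302 0.013 ]
tape 0.08014749689229939 0.004944939327126669
cap 0.04230490060417245 -0.08552349714147794
lip [0.54949495 0.20477342 0.051     ]
```

```bash
sed -i 's/^A=.*/A=0.194/' h.py; cat >> h.py <<'E'
LIP=np.array([.549,.2043,0])
def at(sx,ly,z): return LIP+sx*s+ly*ys+np.array([0,0,z])
E
python3 - 2>/dev/null <<'E'
from h import *
from plant import *
import cv2
def st(n): o=observe(); print(n,round(o["time_s"],2),o["eef_pos"].round(4),np.round(o["ft_force"],1))
movep(at(.025,.005,.09),ori(A)); st("above")
r=move_l(at(.025,.005,.005),feed=.08,max_force=8); st(r)
r=move_l(at(.112,.005,.005),feed=.06,max_force=25); st(r)
r=move_l(at(.09,.005,.005),feed=.1); st(r)
move_l(at(.085,.005,.20),feed=.2); st("up")
c=get_calibration("wrist"); p,d=get_image("wrist"); cv2.imwrite("pics/w2.png",p[:,:,::-1])
np.savez("w2.npz",p=p,d=d,K=c["intrinsics"],T=c["world_from_camera"])
p,d=get_image("top"); cv2.imwrite("pics/t2.png",p[:,:,::-1])
E
```

```text
above 4.97 [0.5498 0.2298 0.0918] [-0.4  0.1  0.7]
False 6.18 [0.5497 0.23   0.0057] [0.1 0.4 0.1]
False 7.78 [0.5323 0.3148 0.0049] [ 0.1  0.6 -0.4]
False 8.15 [0.5368 0.2926 0.005 ] [0.4 0.3 0.1]
up 9.28 [0.5366 0.2884 0.1983] [-0.4 -1.1 -0.7]
```

View pics/w2.png

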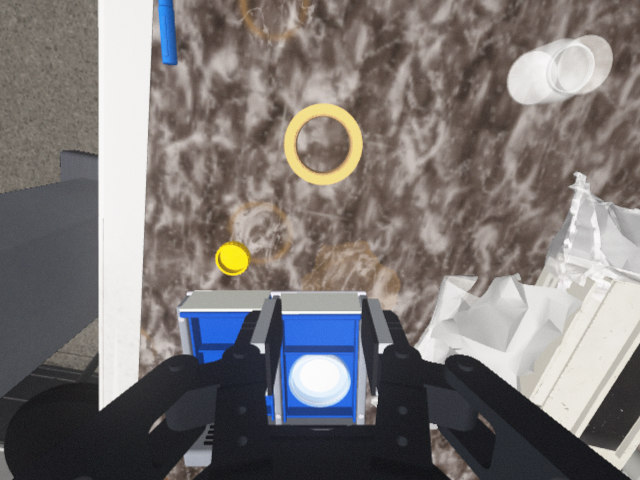

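```bash
python3 - 2>/dev/null <<'E'
from h import *
from plant import *
p,d,K,T=load("w2.npz")
t=atz(323,144,.019,K,T); print("tape",t,(t-LIP)@s,(t-LIP)@ys)
t=atz(233,258,.013,K,T); print("cap",t,(t-LIP)@s,(t-LIP)@ys)
def st(n): o=observe(); print(n,round(o["time_s"],2),((o["eef_pos"]-LIP)@s).round(4),((o["eef_pos"]-LIP)@ys).round(4),o["eef_pos"][2].round(4),np.round(o["ft_force"],1),o["opening"].__round__(4))
gripper_to(0.0); st("shut")
movep(at(-.029,0,.10),ori(A)); st("above")
r=move_l(at(-.029,0,.022),feed=.06,max_force=6); st(r)
E
```

```text
tape [0.52386835 0.35603692 0.019     ] 0.1537354909934385 0.004592452464512746
cap [0.45751268 0.23184675 0.013     ] 0.04466741821496187 -0.08446049019933624
shut 9.81 0.085 0.005 0.1999 [-0.5 -1.5  0.2] -0.0002
above 10.47 -0.0286 0.0008 0.101 [0.5 0.5 0.3] -0.0
False 11.92 -0.029 0.0004 0.0225 [-0.8 -0.9  0.5] -0.0001
```

```bash
python3 - 2>/dev/null <<'E'
from plant import *
import cv2
p,d=get_image("scene"); cv2.imwrite("pics/s3.png",cv2.resize(p[200:420,160:400,::-1],None,fx=2.7,fy=2.7))
E
```

```text
(no output)
```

View pics/s3.png

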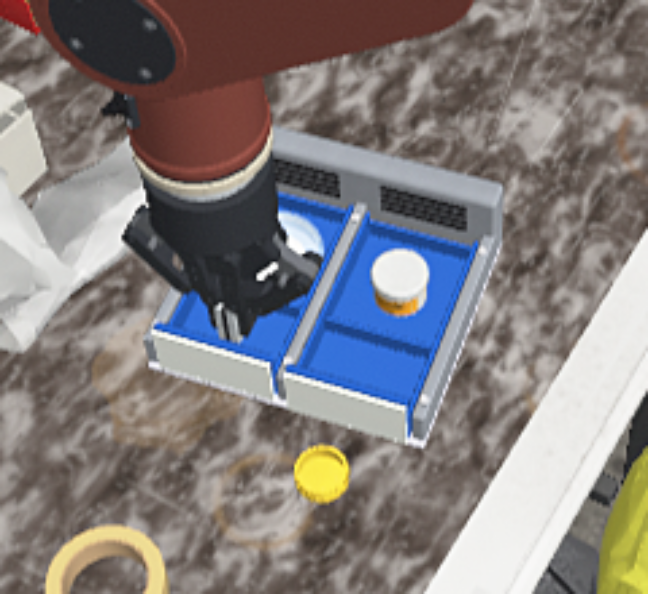

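The shut fingertips are inside the far pocket, at about (230,325) in the crop, and they touch nothing. Next I'll draw the tray.

```bash
python3 - 2>/dev/null <<'E'
from h import *
from plant import *
import cv2
def st(n): o=observe(); print(n,round(o["time_s"],2),((o["eef_pos"]-LIP)@s).round(4),((o["eef_pos"]-LIP)@ys).round(4),o["eef_pos"][2].round(4),np.round(o["ft_force"],1),o["opening"].__round__(4))
r=move_l(at(.04,0,.022),feed=.05,max_force=20); st(r)
if not r:
    r=move_l(at(.085,0,.022),feed=.03,max_force=12); st(r)
E
```

```text
False 13.5 0.0402 0.0001 0.0219 [ 1.2 -0.3  0.1] -0.0001
True 14.4 0.0649 -0.0003 0.0216 [ 0.2 -1.4  0.9] 0.0002
```

```bash
python3 - 2>/dev/null <<'E'
from h import *
from plant import *
import cv2
def st(n): o=observe(); print(n,round(o["time_s"],2),((o["eef_pos"]-LIP)@s).round(4),((o["eef_pos"]-LIP)@ys).round(4),o["eef_pos"][2].round(4),np.round(o["ft_force"],1),o["opening"].__round__(4))
r=move_l(at(.08,0,.022),feed=.02,max_force=15); st(r)
move_l(at(.052,0,.022),feed=.05); st("back")
move_l(at(.052,0,.15),feed=.12); st("up")
set_joints(list(inverse_kinematics(at(-.02,-.09,.28),ori(A)))); st("view")
c=get_calibration("wrist"); p,d=get_image("wrist"); cv2.imwrite("pics/w4.png",p[:,:,::-1])
np.savez("w4.npz",p=p,d=d,K=c["intrinsics"],T=c["world_from_camera"])
p,d=get_image("scene"); cv2.imwrite("pics/s4.png",cv2.resize(p[220:420,160:400,::-1],None,fx=2.7,fy=2.7))
E
```

```text
True 14.78 0.0648 -0.0009 0.0208 [ 1.3 -2.   1.1] -0.0
back 15.18 0.0516 -0.0 0.0219 [ 0.4  0.3 -0.2] -0.0003
up 16.39 0.0519 -0.0007 0.1489 [-0.  -0.7 -0.7] 0.0003
view 17.12 -0.0198 -0.09 0.2789 [ 0.1 -0.4 -0.4] 0.0001
```

View pics/w4.png

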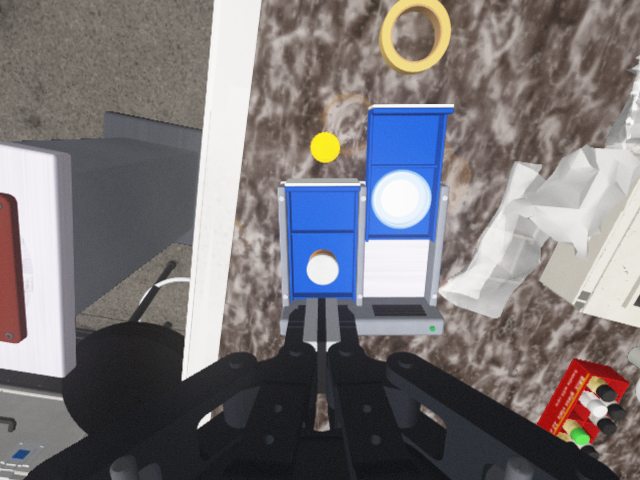

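View pics/s4.png

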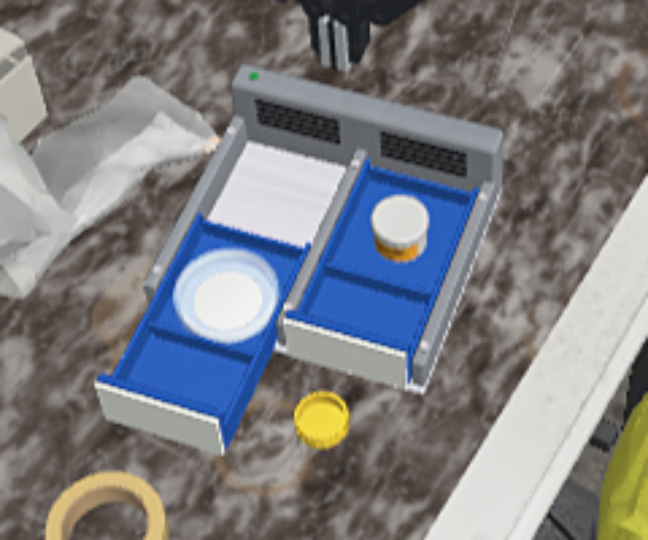

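```bash
python3 - <<'E'
from h import *
import cv2
p,d,K,T=load("w4.npz")
cv2.imwrite("pics/w4c.png",cv2.resize(p[90:200,270:470,::-1],None,fx=4,fy=4,interpolation=cv2.INTER_CUBIC))
for n,u,v,z in(("far",370,106,.049),("far",453,106,.049),("near",284,184,.049),("near",360,184,.049),("tape",416,35,.019),("cap",325,147,.013)):
    t=atz(u,v,z,K,T); print(n,(t-LIP)@s,(t-LIP)@ys)
E
```

```text
far 0.08319931311344059 -0.04277465468463803
far 0.08322091776632115 0.03889956816447012
near 0.00673350863125281 -0.12995228255812966
near 0.006773809003844113 -0.04995715567076621
tape 0.1514133007753153 0.004361517004329427
cap 0.042681887299781805 -0.08660072601106546
```

View pics/w4c.png

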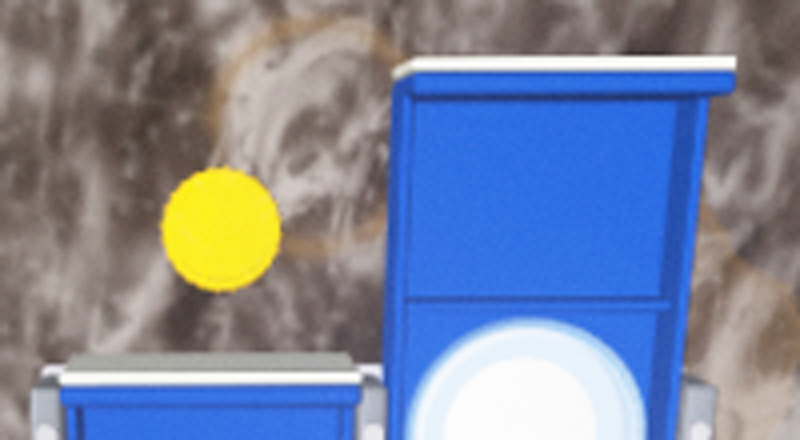

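```bash
python3 - <<'E'
from plant import *
job_done(); print(observe()["time_s"])
E
```

```text
the job is handed in; nothing more can be done
the job is handed in; nothing more can be done
```

The job is done and handed in at about 17 s. The tape roll is clear and the far tray, which carries the petri dish, is drawn out to its stop.

- **Tape:** I pushed it about 7 cm along the table with two partly open fingers. Its centre is now about 152 mm in front of where the lip started, which leaves roughly 30 mm between the tape and the front of the drawn-out tray.
- **Tray:** I put the shut fingertips in the far tray's pocket and pulled on the inside of the lip. The pull was stopped by force twice at the same place (12 N, then 15 N, against about 2.5 N of sliding friction), so I take this as the end stop. I then backed the fingers off the lip and raised them clear.
- **Final checks:** In the last pictures the dish lies in its compartment, and the near tray with its tin looks unmoved. The cap measures within about 2 mm of its first position. The highest force reading I printed after a move was about 2.6 N.
- **Small disagreement:** The images gave a tray travel of about 78.5 mm, not the full 80 mm. That fits the tray's unknown starting offset (0–4 mm) and the calibration error of about 2 mm. I did not check the extension any more closely.

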